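# Unlock the light base's filter slider, bring in the diffuser and stand the stones on it

### The arm

A 6-joint arm with a two-finger parallel gripper is mounted at the origin on a cart in front of the work surface, level with it; the furniture and walls round the work are solid. World frame = base frame: x ahead of the robot, y to its left, z up, the work surface at z = 0. Lengths are in m, angles in degrees, forces in N, time in s.
With the tool pointing down it reaches from about 0.375 to 0.9 m from the base axis. Payload 3.1 kg.
Tool frame: the origin (TCP) lies on the centre line of the jaws, within the pads' length; the fingertips stand 14 mm ahead of it and the grasp point (between the pads) lies 5 mm behind it (bot.tips_ahead is the distance from the TCP to the fingertips, in m); z points along the fingers, y is the line along which they close (so a half turn about z gives the same grasp; the last joint's range is limited). The gripper opens to 87 mm and grips with 3 to 60 N. Pads are 19 mm wide; open, the fingers measure 117 mm over their backs; the gripper's body (75 mm by 190 mm) begins 51 mm behind the grasp point.
Start: joints at [-86.66, 30.224, 82.088, -0, 67.689, -10.227], TCP at [0.147, -0.608, 0.237] pointing down, gripper open.
Joint ranges: [-176.69, 176.69], [-43.24, 126.21], [12.49, 139.97], [-82, 262], [0, 151.66], [-163.58, 163.58]. Speed limits (degrees/s): [159.86, 159.86, 180, 180, 180, 180].

### API

Orientations are given as a 3x3 rotation matrix whose columns are the frame's x, y, z axes.
In Python, from rig import bot gives the robot as it stands.
- The arm moves only by the tool play_rows, never from a script. Its argument "moves" is a list that holds one entry, the list of rows, each a list of 6 numbers: the shift along the tool's x, y, z in mm, then the turn, a rotation vector about the tool's x, y, z in rad. A call has 1 to 5 rows; each row shifts and turns the commanded pose from where the row before left it, along the tool's axes as they then stand; what a row does not reach is not made up. A row lasts 1/10 s, in which the tool goes at most 50 mm and 8.59 degrees, less where a joint would pass 70% of its speed; a pose out of reach is approached as far as the arm can. A call with a gripper value outside its range is refused whole. "fingers" is the opening, from -1 (shut) to 1 (fully open), set as the call begins (left out, the last holds). The fingers move at their own pace and stop on an object; the grip force is fixed at half the most. Time passes only in rows, so rows that do not move let the fingers close. It gives the time, the measured TCP pose, the force, the opening and the grip force at its end, in the units of the state.
- bot.read_state(): the state, without advancing time (a new reading comes with each control period).
- bot.capture(name): name is "scene" or "top" or "wrist"; returns a dict with "image" (384x512x3 uint8, blue, green, red), "fx", "fy", "cx", "cy" (pixels), "distortion" ([k1, k2, p1, p2, k3] as OpenCV has them; the pictures are not rectified), "R" (3x3) and "t" (3): a world point X has camera coordinates R X + t. Camera axes: x right, y down, z forward; pixel columns grow to the right and rows downward; lengths in m; the calibration is good to about 2 mm. A picture is of the moment at which its call begins. There is no depth.
- bot.hand_in(): hands the job in; it is judged then, once.
Trained networks look in a picture, given as the dict that the camera call returned (one of the last four; its "shot" number tells which), for a name from the list of things; names that differ only in an ending like _2 or _b are one class to them, and where a whole thing is asked for, a point or a joint stands for the part that bears it (a point fixed in the world has none). Each returns a list of dicts, best first, with "confidence" (0 to 1); they miss things now and then, are a little off and sometimes report something else, mostly with a low value. They report only what shows in the picture. A call takes as long as a camera call. They do not tell look-alikes from the thing itself.
- bot.search_frame(picture, query): "centre" ([column, row] in pixels, amid what is visible of it).
- bot.silhouettes(picture, query): "pixels" (384x512 bool, what is visible of it) and "centre" ([column, row] in pixels, amid what is visible of it).
- bot.pinpoint(picture, query): "centre" ([column, row] in pixels: a listed point, or the origin of a listed thing).
The state is a dict: "time_s": time; "joint_positions": joint angles; "qvel": joint speeds; "tau": joint torques, N m; "position": TCP position; "tcp_rot": TCP orientation; "force": force on the tool from outside, world axes, zero at the start; "moment": the same for the moment, N m; "opening": opening from 0.0 (shut) to 1.0 (fully open); "grasp_force": force on a finger pad.
Only numpy, scipy, OpenCV 4.12 (cv2) and the standard library are available. Lean on these libraries where they do the work, as an engineer would, in place of code of your own. Each camera call takes 0.05 s, during which the arm holds its last target. There are 200 camera calls.

### The job

I want to see the stones in the jar in soft light from below. On the light base, squeeze the slider's latch tab and slide the filter slider on by one stop, so that the shutter leaves the window and the white diffuser comes under it, and let go so that the latch locks at that stop. Stand the jar that stands by itself at the right of the light base upright in the middle of the window, and leave everything else where it is.

Things in the scene. Friction and masses are not known exactly. Their poses are not given: they have to be found in the camera images.
- light_base: fixed light box, grey with a white flat top deck, 140 (x) x 220 (y) x 45 mm high, black skirt 148 x 228 at its foot. Origin: centre of its underside; x away from the robot, y left, z up; turned up to 15 degrees. Window in the far half; in the near half the slider's slot along y at x -32, and nearer still a steel rail (x -62 to -52, 7 mm above the deck) with notches (stops) at y -40, 0, +40 mm.
- window (a point): centre of the window's glass, on its upper face and flush with the deck, at x 30, y 0, z 45 mm of the light base; the glass is 40 x 40 mm within a thin flush dark frame of 50 x 50 mm
- slider_grip (a point): where to pinch the grip: 22 mm above the deck, midway between the outer faces of post and tab when the tab is fully in; moves with the slider, axes as the light base. Grip: black fixed finger post (far face 11 mm from here to +x, top 35 mm above the deck) and, nearest the robot, the steel latch tab; both 26 mm wide along y. 30 mm across x when free, 22 squeezed. Saddle below 30 x 40, 5 mm high.
- filter_slider (a joint): the slider's travel (m) along the light base's +y, to the left: 0 = first stop (start; black shutter under the window), 0.040 = second stop (white diffuser), 0.080 = third stop (open frame). Friction about 1.5 N; 1 mm of play at a stop; range -0.0015 to 0.0815. It slides only while the latch tab is squeezed in
- latch_tab (a joint): how far the latch tab is squeezed towards the post (light base's +x), m: 0 = out, locked in a notch; 0.008 = fully in; free to slide above 0.006. Spring: 4 N when out, 7 N fully in. Let go between stops, it rides on the rail at about 0.0055; let go within about 3 mm of a stop, the rounded pawl drops into the notch by itself
- stone_jar: glass jar with a black screw cap, with small stones inside; 39 mm across, 43 mm high, about 45 g; the cap (38 mm across) is the top 11 mm; origin at the centre of its underside, z up. It stands upright on the desk to the right of the light base, apart from the two similar jars at the back right
- loupe: folding metal loupe, 27 x 44 x 14 mm, lying on the desk at the right of the light base (not needed; it and the jar may stand in either order); origin at the centre of its underside
- mouse: computer mouse, 54 x 98 x 38 mm, right of the closed laptop (not needed); origin at the centre of its underside
- tab_face (a point): middle of the latch tab's outer face (towards the robot), 22 mm above the deck: 19 mm from slider_grip towards the light base's -x when out, 11 mm when fully in. The tab spans 9 to 34 mm above the deck and overhangs the 7 mm high rail, so fingertips must stay at least 8 mm above the deck
Not all that is in view belongs to the job. What is shaped like the stone_jar but yellow is not meant.

How it is judged (in metres and radians):
At the end, for the whole second after the job is handed in: The filter slider stands at the second stop (joint 0.037 to 0.043 m) with the latch tab sprung back out (under 1.5 mm), so that it is locked; the jar stands upright (within 0.1 rad) and at rest on the window, its centre within 10 mm of the window's centre (value of joint filter_slider between 0.037 and 0.043 m and value of joint latch_tab below 0.0015 m and horizontal distance between stone_jar and window below 0.01 m and z of stone_jar in the frame of window between -0.003 and 0.003 m and angle between stone_jar's own z axis and vertical below 0.1 rad and linear speed of stone_jar below 0.02 m/s); the robot touches nothing.
It fails at once if the jar is tipped over (more than 40 degrees) (angle between stone_jar's own z axis and vertical above 0.7 rad).
It fails at once if the loupe or the mouse is pushed more than 20 mm away (distance of any of loupe, mouse from where it was at the start of the episode above 0.02 m).
It also fails if it takes over 48 s, if anything falls off the work surface, if the arm or the gripper's body presses on something with over 40 N, if the wrist force passes 120 N, or if a joint passes its speed limit or range.

## Working session

There is one attempt and no reset: what is moved stays moved. The work goes in short steps, Python scripts to look and compute and a tool call to move; the robot and the scene stay as the last step left them, time stands still between calls to the robot, and variables do not carry over. Pictures are saved under pics/ and viewed, at most 10 in all, crops included, and the job is handed in when it is done.

Besides the shell and the picture viewer there is one more tool, called after "Emit:" by a JSON object that holds its "name" and its "arguments". play_rows: Moves the arm, as the interface text tells. Its arguments: {"type":"object","properties":{"moves":{"type":"array","items":{"type":"array","items":{"type":"array","items":{"type":"number"}}}},"fingers":{"type":"number"}},"required":["moves"]}

```bash
mkdir -p pics
cat > h.py <<'E'
import numpy as np, cv2
from rig import bot
def ray(c,px):
    K=np.array([[c['fx'],0,c['cx']],[0,c['fy'],c['cy']],[0,0,1.]])
    u=cv2.undistortPoints(np.array([[px]],float),K,np.array(c['distortion'],float))[0,0]
    R=np.array(c['R']);t=np.array(c['t'])
    return -R.T@t, R.T@np.array([u[0],u[1],1.])
def onz(c,px,z):
    o,d=ray(c,px); return o+d*(z-o[2])/d[2]
def proj(c,X):
    K=np.array([[c['fx'],0,c['cx']],[0,c['fy'],c['cy']],[0,0,1.]])
    R=np.array(c['R']);t=np.array(c['t'],float)
    return cv2.projectPoints(np.array(X,float).reshape(-1,1,3),cv2.Rodrigues(R)[0],t,K,np.array(c['distortion'],float))[0][:,0]
E
python3 - <<'E'
from h import *
s=bot.read_state();print(s['time_s'],s['position'],np.round(s['tcp_rot'],3).tolist(),s['opening'])
ims=[]
for n in("top","scene"):
    c=bot.capture(n);ims.append(c['image'])
    for q,z in(("window",.045),("slider_grip",.067),("tab_face",.067),("stone_jar",0),("loupe",0),("mouse",0),("light_base",0)):
        for r in bot.pinpoint(c,q)[:4]:
            print(n,q,np.round(r['centre']),round(r['confidence'],2),np.round(onz(c,r['centre'],z),3)[:2])
    cv2.imwrite(f"pics/{n}.png",cv2.resize(c['image'],(800,600)))
E
```

```text
0.0 [ 0.14661943 -0.60687033  0.2355806 ] [[0.972, 0.235, -0.0], [0.235, -0.972, 0.002], [0.0, -0.002, -1.0]] 1.0017560642947503
top window [183. 205.] 0.64 [ 0.519 -0.031]
top slider_grip [196. 229.] 0.59 [ 0.463 -0.061]
top tab_face [197. 241.] 0.47 [ 0.438 -0.064]
top stone_jar [321. 190.] 0.83 [ 0.546 -0.334]
top stone_jar [305. 272.] 0.71 [ 0.367 -0.284]
top stone_jar [350. 262.] 0.62 [ 0.382 -0.383]
top stone_jar [292. 214.] 0.61 [ 0.494 -0.266]
top loupe [322. 240.] 0.5 [ 0.432 -0.326]
top loupe [200. 228.] 0.34 [ 0.475 -0.061]
top mouse [310. 146.] 0.77 [ 0.651 -0.32 ]
top mouse [199. 238.] 0.7 [ 0.453 -0.058]
top light_base [184. 221.] 0.62 [ 0.494 -0.025]
scene window [229. 183.] 0.62 [ 0.523 -0.023]
scene slider_grip [218. 190.] 0.64 [ 0.451 -0.073]
scene tab_face [216. 193.] 0.61 [ 0.437 -0.083]
scene stone_jar [284. 290.] 0.63 [ 0.373 -0.392]
scene stone_jar [320. 244.] 0.56 [ 0.547 -0.334]
scene mouse [344. 225.] 0.87 [ 0.656 -0.317]
scene light_base [220. 189.] 0.61 [0.532 0.033]
scene light_base [222. 203.] 0.6 [ 0.486 -0.037]
```

View pics/top.png

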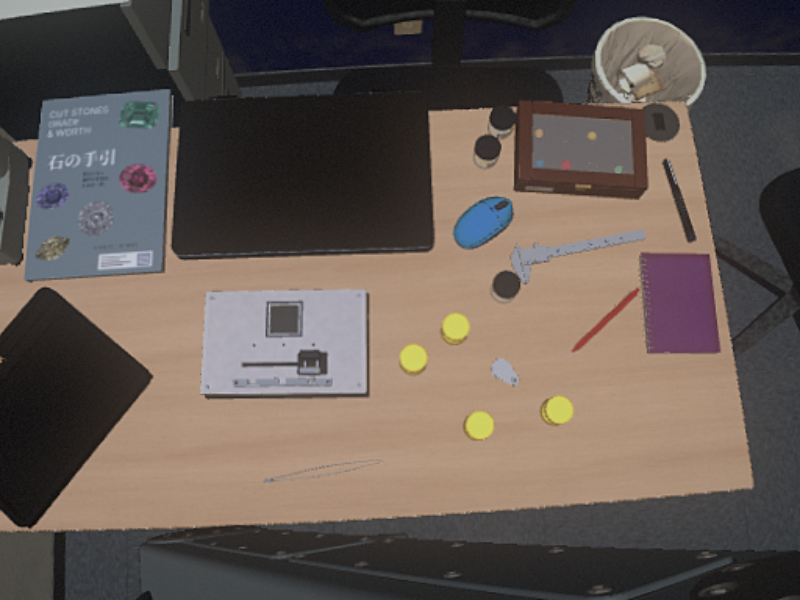

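View pics/scene.png

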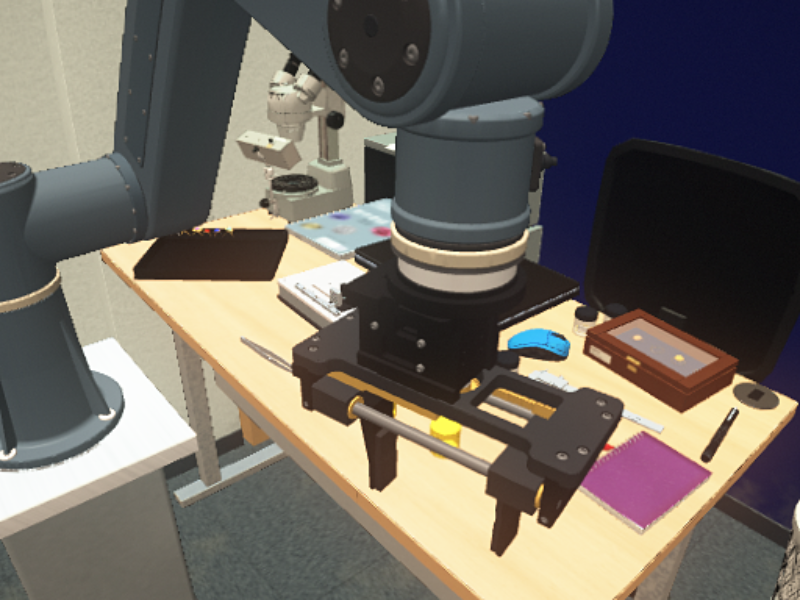

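Candidates for the jar in the top view (800-wide pixels): lone black cap at (506,285); the two back-right jars at (502,120) and (487,150); four yellow look-alikes at (455,328), (413,358), (479,425) and (558,410). The description picks (506,285). Next I'll take one close crop and fit the base.

Run:
```python
from h import *
c=bot.capture("top");im=c['image']
cv2.imwrite("pics/crop.png",cv2.resize(im[140:290,120:370],(800,480),interpolation=cv2.INTER_CUBIC))
m=(im.min(2)>150).astype(np.uint8); m[:, :125]=0;m[:,242:]=0;m[:180]=0;m[260:]=0
m=cv2.morphologyEx(m,cv2.MORPH_CLOSE,np.ones((25,25)))
k=max(cv2.findContours(m,0,2)[0],key=cv2.contourArea)[:,0]
w=np.array([onz(c,p,.045)[:2] for p in k.astype(float)],np.float32)
(r)=cv2.minAreaRect(w*1000);print(r)
for r in bot.silhouettes(c,"stone_jar"): 
    if r['confidence']>.4: print(np.round(r['centre']),r['confidence'],onz(c,r['centre'],.03)[:2])
# black cap
b=(im.max(2)<75).astype(np.uint8);s=np.zeros_like(b);s[165:200,308:338]=b[165:200,308:338]
M=cv2.moments(s);p=(M['m10']/M['m00'],M['m01']/M['m00']);print(p,M['m00'],onz(c,p,.041))
```

```text
((492.13134765625, -27.405380249023438), (219.86764526367188, 141.38304138183594), 87.21549987792969)
[325. 184.] 0.85 [ 0.55078716 -0.33914826]
[264. 230.] 0.85 [ 0.45828182 -0.20135147]
[351. 266.] 0.68 [ 0.37172744 -0.37842571]
[306. 272.] 0.67 [ 0.36601894 -0.28215309]
[290. 210.] 0.49 [ 0.4984115  -0.25865608]
(323.92070484581495, 181.59911894273128) 227.0 [ 0.55380279 -0.33607583  0.041     ]
```

View pics/crop.png

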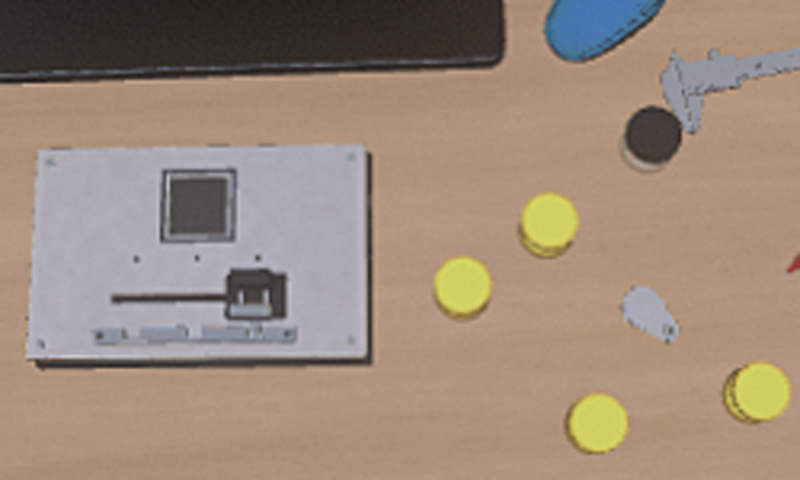

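The lone black-capped jar is at crop (652,135), with the caliper jaw right beside it at (690,110), so I'll grasp it diagonally. The base fit gives 220 x 141 mm at yaw -2.8°, and its derived points agree with the networks.

```bash
cat >> h.py <<'E'
from scipy.spatial.transform import Rotation as Ro
YAW=-2.8
def down(h):  # tool x at heading h deg, z down
    h=np.radians(h);x=np.array([np.cos(h),np.sin(h),0]);z=np.array([0,0,-1.])
    return np.c_[x,np.cross(z,x),z]
def base(p,c=(.4921,-.0274)):
    a=np.radians(YAW);return np.array([c[0]+p[0]*np.cos(a)-p[1]*np.sin(a),c[1]+p[0]*np.sin(a)+p[1]*np.cos(a),p[2]])
def plan(target,head,n):
    s=bot.read_state();p=np.array(s['position']);R=np.array(s['tcp_rot']);T=np.array(target)
    rv=Ro.from_matrix(R.T@down(head)).as_rotvec()/n
    st=(T-p)/n;rows=[]
    for i in range(n):
        Ri=R@Ro.from_rotvec(rv*i).as_matrix()
        rows.append([round(float(v),1) for v in Ri.T@st*1000]+[round(float(v),3) for v in rv])
    print('from',np.round(p,4),'to',np.round(T,4))
    for i in range(0,n,5): print(rows[i:i+5])
E
python3 - <<'E'
from h import *
print(base([-.032,-.040,.13])); plan(base([-.032,-.040,.14]),90+YAW,15)
E
```

```text
[ 0.45818421 -0.06578905  0.13      ]
from [ 0.1466 -0.6075  0.2366] to [ 0.4582 -0.0658  0.14  ]
[[28.7, -30.2, 6.4, -0.0, 0.0, -0.086], [31.1, -27.7, 6.4, -0.0, 0.0, -0.086], [33.4, -24.9, 6.4, -0.0, 0.0, -0.086], [35.4, -22.0, 6.4, -0.0, 0.0, -0.086], [37.2, -18.8, 6.4, -0.0, 0.0, -0.086]]
[[38.6, -15.6, 6.4, -0.0, 0.0, -0.086], [39.8, -12.2, 6.4, -0.0, 0.0, -0.086], [40.7, -8.8, 6.4, -0.0, 0.0, -0.086], [41.3, -5.3, 6.4, -0.0, 0.0, -0.086], [41.6, -1.7, 6.4, -0.0, 0.0, -0.086]]
[[41.6, 1.9, 6.4, -0.0, 0.0, -0.086], [41.3, 5.4, 6.4, -0.0, 0.0, -0.086], [40.7, 8.9, 6.4, -0.0, 0.0, -0.086], [39.8, 12.4, 6.4, -0.0, 0.0, -0.086], [38.6, 15.7, 6.4, -0.0, 0.0, -0.086]]
```

Emit:
{"name": "play_rows", "arguments": {"moves": [[[29, -30, 6, 0, 0, -0.086], [31, -28, 6, 0, 0, -0.086], [33, -25, 6, 0, 0, -0.086], [35, -22, 6, 0, 0, -0.086], [37, -19, 7, 0, 0, -0.086]]]}}

```text
time_s: 1.4
position: [0.2502, -0.4258, 0.2057]
tcp_rot: [[0.784, 0.621, 0.0], [0.621, -0.784, -0.001], [-0.0, 0.001, -1.0]]
force: [1.5, -0.3, 0.1]
opening: 1.001
grasp_force: 0.0
```

Emit:
{"name": "play_rows", "arguments": {"moves": [[[39, -16, 6, 0, 0, -0.086], [40, -12, 6, 0, 0, -0.086], [41, -9, 6, 0, 0, -0.086], [41, -5, 6, 0, 0, -0.086], [42, -2, 6, 0, 0, -0.086]]]}}

```text
time_s: 1.9
position: [0.3541, -0.2442, 0.1757]
tcp_rot: [[0.454, 0.891, 0.001], [0.891, -0.454, -0.001], [-0.0, 0.001, -1.0]]
force: [0.8, -1.0, -0.6]
opening: 0.995
grasp_force: 0.0
```

Emit:
{"name": "play_rows", "arguments": {"moves": [[[42, 2, 6, 0, 0, -0.086], [41, 5, 6, 0, 0, -0.086], [41, 9, 6, 0, 0, -0.086], [40, 12, 6, 0, 0, -0.086], [39, 16, 7, 0, 0, -0.086]]], "fingers": 0.5}}

```text
time_s: 2.4
position: [0.4574, -0.0617, 0.1446]
tcp_rot: [[0.04, 0.999, 0.001], [0.999, -0.04, -0.0], [-0.0, 0.001, -1.0]]
force: [0.6, -0.1, -0.2]
opening: 0.759
grasp_force: 0.0
```

Run:
```python
from h import *
s=bot.read_state();print(s['time_s'],s['opening'],np.round(s['qvel'],1))
c=bot.capture("wrist");cv2.imwrite("pics/w1.png",cv2.resize(c['image'],(800,600)))
for q,z in(("window",.045),("slider_grip",.067),("tab_face",.067)):
    for r in bot.pinpoint(c,q)[:2]: print(q,np.round(r['centre']),round(r['confidence'],2),np.round(onz(c,r['centre'],z),4)[:2])
for q in([.03,0,.045],[-.032,-.04,.067],[-.051,-.04,.067]): print(base(q),proj(c,base(q)))
plan(base([-.032,-.040,.07]),90+YAW,5)
```

```text
2.4 0.7588188070571181 [ 54.4  16.1 -16.8  -0.1  -0.4   5.3]
window [328. 158.] 0.85 [ 0.5214 -0.0307]
slider_grip [255. 211.] 0.91 [ 0.4593 -0.0664]
tab_face [233. 211.] 0.7 [ 0.4424 -0.0662]
[ 0.52206418 -0.02886549  0.045     ] [[328.52556661 156.01541476]]
[ 0.45818421 -0.06578905  0.067     ] [[253.31437095 210.01787486]]
[ 0.4392069  -0.06486091  0.067     ] [[229.26960787 209.82711634]]
from [ 0.4566 -0.0624  0.1445] to [ 0.4582 -0.0658  0.07  ]
[[-0.7, 0.3, 14.9, -0.0, 0.0, 0.001], [-0.7, 0.3, 14.9, -0.0, 0.0, 0.001], [-0.7, 0.3, 14.9, -0.0, 0.0, 0.001], [-0.7, 0.3, 14.9, -0.0, 0.0, 0.001], [-0.7, 0.3, 14.9, -0.0, 0.0, 0.001]]
```

View pics/w1.png

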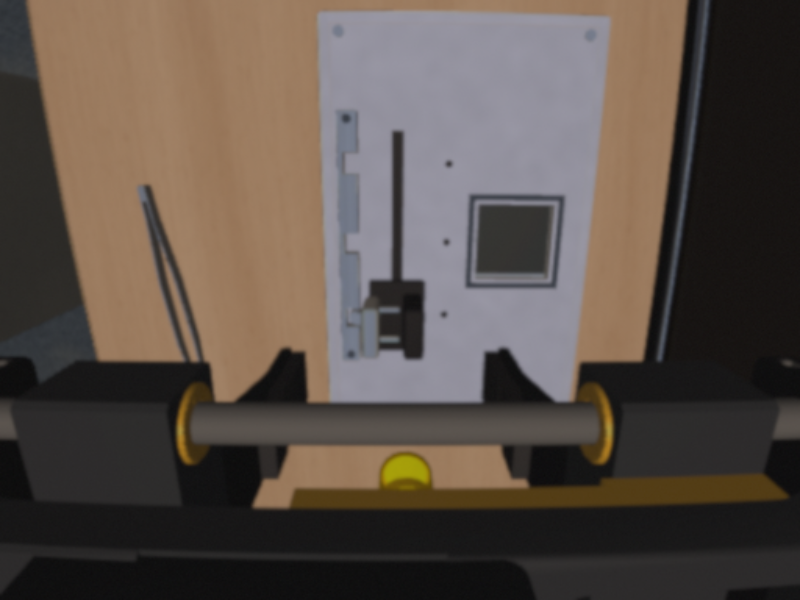

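The wrist picture shows the grip at (395,330) midway between the open fingers, and the window at (513,242). Both lie within 2 mm of my model, so I'll descend.

Emit:
{"name": "play_rows", "arguments": {"moves": [[[0, 0, 20, 0, 0, 0], [0, 0, 20, 0, 0, 0], [0, 0, 18, 0, 0, 0], [0, 0, 10, 0, 0, 0], [0, 0, 0, 0, 0, 0]]]}}

```text
time_s: 3.1
position: [0.4554, -0.0641, 0.0758]
tcp_rot: [[0.046, 0.999, -0.002], [0.999, -0.046, 0.001], [0.001, -0.002, -1.0]]
force: [-0.0, 0.2, 0.2]
opening: 0.755
grasp_force: 0.0
```

Emit:
{"name": "play_rows", "arguments": {"moves": [[[0, 0, 0, 0, 0, 0], [0, 0, 0, 0, 0, 0]]]}}

```text
time_s: 3.3
position: [0.4568, -0.0637, 0.0773]
tcp_rot: [[0.045, 0.999, 0.002], [0.999, -0.045, -0.001], [-0.001, 0.002, -1.0]]
force: [0.0, 1.3, -0.2]
opening: 0.748
grasp_force: 0.0
```

Run:
```python
from h import *
a=np.radians(YAW);s=bot.read_state();d=np.array(s['position'])[:2]-[.4921,-.0274]
print(s['position'],s['opening'],s['force'],d@[np.cos(a),np.sin(a)],d@[-np.sin(a),np.cos(a)])
```

```text
[ 0.4568361  -0.06374079  0.07731527] 0.7483343178789255 [ 0.04655904  1.25304196 -0.15266398] -0.03344655945030131 -0.03802003382916289
```

Emit:
{"name": "play_rows", "arguments": {"moves": [[[-1, 1.5, 4, 0, 0, 0], [0, 0, 3, 0, 0, 0], [0, 0, 0, 0, 0, 0]]]}}

```text
time_s: 3.6
position: [0.4578, -0.0642, 0.0694]
tcp_rot: [[0.044, 0.999, -0.0], [0.999, -0.044, 0.0], [0.0, -0.0, -1.0]]
force: [0.3, 0.2, -0.4]
opening: 0.752
grasp_force: 0.0
```

Emit:
{"name": "play_rows", "arguments": {"moves": [[[0, 0, 0, 0, 0, 0], [0, 0, 0, 0, 0, 0], [0, 0, 0, 0, 0, 0], [0, 0, 0, 0, 0, 0], [0, 0, 0, 0, 0, 0]]], "fingers": -1}}

```text
time_s: 4.1
position: [0.4578, -0.0642, 0.0696]
tcp_rot: [[0.044, 0.999, 0.0], [0.999, -0.044, -0.0], [-0.0, 0.0, -1.0]]
force: [-0.3, -0.8, 0.8]
opening: 0.376
grasp_force: 0.0
```

Emit:
{"name": "play_rows", "arguments": {"moves": [[[0, 0, 0, 0, 0, 0], [0, 0, 0, 0, 0, 0], [0, 0, 0, 0, 0, 0]]]}}

```text
time_s: 4.4
position: [0.4605, -0.065, 0.0697]
tcp_rot: [[0.045, 0.999, 0.005], [0.999, -0.045, -0.001], [-0.001, 0.005, -1.0]]
force: [5.5, 0.8, -3.6]
opening: 0.25
grasp_force: 30.0
```

The opening is 22 mm, so the tab is fully squeezed. Sliding 40 mm.

Emit:
{"name": "play_rows", "arguments": {"moves": [[[6, 0, 0, 0, 0, 0], [9, 0, 0, 0, 0, 0], [10, 0, 0, 0, 0, 0], [9, 0, 0, 0, 0, 0], [6, 0, 0, 0, 0, 0]]]}}

```text
time_s: 4.9
position: [0.4623, -0.0245, 0.0697]
tcp_rot: [[0.044, 0.999, 0.006], [0.999, -0.044, -0.002], [-0.002, 0.006, -1.0]]
force: [5.3, -1.6, -4.6]
opening: 0.248
grasp_force: 30.0
```

Emit:
{"name": "play_rows", "arguments": {"moves": [[[0, 0, 0, 0, 0, 0], [0, 0, 0, 0, 0, 0], [0, 0, 0, 0, 0, 0]]]}}

```text
time_s: 5.2
position: [0.4623, -0.0243, 0.0696]
tcp_rot: [[0.044, 0.999, 0.006], [0.999, -0.044, -0.001], [-0.001, 0.006, -1.0]]
force: [6.0, 1.6, -5.1]
opening: 0.247
grasp_force: 30.0
```

Emit:
{"name": "play_rows", "arguments": {"moves": [[[0, 0, 0, 0, 0, 0], [0, 0, 0, 0, 0, 0], [0, 0, 0, 0, 0, 0], [0, 0, 0, 0, 0, 0], [0, 0, 0, 0, 0, 0]]], "fingers": 0.5}}

```text
time_s: 5.7
position: [0.4592, -0.0241, 0.0696]
tcp_rot: [[0.044, 0.999, -0.001], [0.999, -0.044, 0.0], [0.0, -0.001, -1.0]]
force: [-0.2, -0.4, -0.5]
opening: 0.617
grasp_force: 0.0
```

Emit:
{"name": "play_rows", "arguments": {"moves": [[[0, 0, -15, 0, 0, 0], [0, 0, -25, 0, 0, 0], [0, 0, -30, 0, 0, 0], [-20, 0, -15, 0, 0, 0], [-30, 0, 0, 0, 0, 0]]]}}

```text
time_s: 6.2
position: [0.4583, -0.074, 0.1567]
tcp_rot: [[0.041, 0.999, 0.004], [0.999, -0.041, -0.001], [-0.001, 0.004, -1.0]]
force: [0.1, 0.3, -0.7]
opening: 0.749
grasp_force: 0.0
```

Run:
```python
from h import *
c=bot.capture("wrist");cv2.imwrite("pics/w2.png",cv2.resize(c['image'][60:300,150:450],(750,600)))
a=np.radians(YAW)
for q,z in(("slider_grip",.067),("tab_face",.067),("window",.045)):
    for r in bot.pinpoint(c,q)[:1]:
        X=onz(c,r['centre'],z)[:2];d=X-[.4921,-.0274]
        print(q,round(r['confidence'],2),X,'base',d@[np.cos(a),np.sin(a)],d@[-np.sin(a),np.cos(a)])
plan([.53,-.305,.165],125,7)
```

```text
slider_grip 0.75 [ 0.46090032 -0.02613934] base -0.031224012422985926 -0.0002649460527527397
tab_face 0.84 [ 0.44353701 -0.02439423] base -0.048651843599445604 0.0006298953261152109
window 0.68 [ 0.52017547 -0.02702733] base 0.02802374614292043 0.0017437026030607688
from [ 0.457  -0.0744  0.1545] to [ 0.53  -0.305  0.165]
[[-32.4, 11.9, -1.5, -0.0, -0.0, -0.094], [-33.4, 8.8, -1.5, -0.0, -0.0, -0.094], [-34.1, 5.7, -1.5, -0.0, -0.0, -0.094], [-34.5, 2.5, -1.5, -0.0, -0.0, -0.094], [-34.5, -0.8, -1.5, -0.0, -0.0, -0.094]]
[[-34.3, -4.0, -1.5, -0.0, -0.0, -0.094], [-33.8, -7.2, -1.5, -0.0, -0.0, -0.094]]
```

View pics/w2.png

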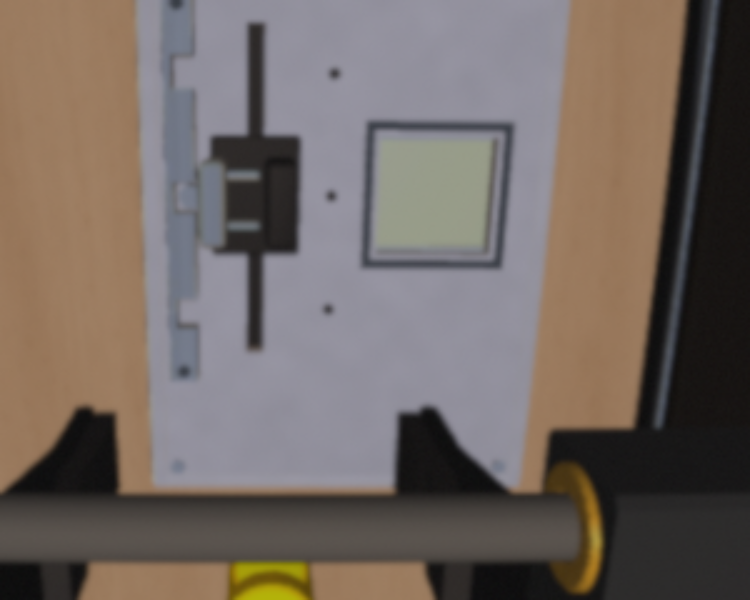

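The latch pawl sits in the middle notch at (185,197), and the white diffuser fills the window at (437,195). Next the jar: I'll hover short of it so the wrist camera can see it.

Run:
```python
from h import *
plan([.585,-.386,.165],125,10)
```

```text
from [ 0.457  -0.0744  0.1545] to [ 0.585 -0.386  0.165]
[[-30.5, 14.2, -1.1, -0.0, -0.0, -0.066], [-31.4, 12.2, -1.1, -0.0, -0.0, -0.066], [-32.1, 10.1, -1.1, -0.0, -0.0, -0.066], [-32.7, 8.0, -1.1, -0.0, -0.0, -0.066], [-33.2, 5.8, -1.1, -0.0, -0.0, -0.066]]
[[-33.5, 3.6, -1.1, -0.0, -0.0, -0.066], [-33.7, 1.4, -1.1, -0.0, -0.0, -0.066], [-33.7, -0.8, -1.1, -0.0, -0.0, -0.066], [-33.6, -3.0, -1.1, -0.0, -0.0, -0.066], [-33.3, -5.2, -1.0, -0.0, -0.0, -0.066]]
```

Emit:
{"name": "play_rows", "arguments": {"moves": [[[-30, 14, -1, 0, 0, -0.066], [-31, 12, -1, 0, 0, -0.066], [-32, 10, -1, 0, 0, -0.066], [-33, 8, -1, 0, 0, -0.066], [-33, 6, -1, 0, 0, -0.066]]]}}

```text
time_s: 6.9
position: [0.5215, -0.2285, 0.1588]
tcp_rot: [[-0.286, 0.958, -0.002], [0.958, 0.286, 0.002], [0.002, -0.001, -1.0]]
force: [0.9, 0.9, -0.5]
opening: 0.749
grasp_force: 0.0
```

Emit:
{"name": "play_rows", "arguments": {"moves": [[[-33, 4, -1, 0, 0, -0.066], [-34, 1, -1, 0, 0, -0.066], [-34, -1, -1, 0, 0, -0.066], [-34, -3, -1, 0, 0, -0.066], [-33, -5, -1, 0, 0, -0.066]]]}}

```text
time_s: 7.4
position: [0.5867, -0.3841, 0.1634]
tcp_rot: [[-0.581, 0.814, -0.002], [0.814, 0.581, 0.002], [0.003, -0.0, -1.0]]
force: [0.2, 0.1, -0.6]
opening: 0.748
grasp_force: 0.0
```

Emit:
{"name": "play_rows", "arguments": {"moves": [[[0, 0, 0, 0, 0, 0], [0, 0, 0, 0, 0, 0]]]}}

```text
time_s: 7.6
position: [0.586, -0.3834, 0.1631]
tcp_rot: [[-0.577, 0.817, -0.002], [0.817, 0.577, 0.003], [0.003, -0.0, -1.0]]
force: [-0.4, 0.0, 0.1]
opening: 0.749
grasp_force: 0.0
```

Run:
```python
from h import *
c=bot.capture("wrist");cv2.imwrite("pics/w3.png",cv2.resize(c['image'],(800,600)))
for r in bot.pinpoint(c,"stone_jar")[:4]: print(np.round(r['centre']),round(r['confidence'],2),onz(c,r['centre'],0)[:2])
for r in bot.silhouettes(c,"stone_jar")[:4]:
    print(np.round(r['centre']),round(r['confidence'],2),onz(c,r['centre'],.022)[:2])
print(proj(c,[.55,-.336,0]),proj(c,[.55,-.336,.043]))
```

```text
[252.  26.] 0.94 [ 0.49928869 -0.26119819]
[76. 64.] 0.91 [ 0.37571344 -0.3873722 ]
[254. 130.] 0.6 [ 0.55694504 -0.33973996]
[250.  18.] 0.79 [ 0.49722586 -0.26157921]
[60. 60.] 0.67 [ 0.37319426 -0.38875845]
[256. 129.] 0.64 [ 0.55700712 -0.33659695]
[[250.4284424  122.80489238]] [[250.12348742 125.32099599]]
```

View pics/w3.png

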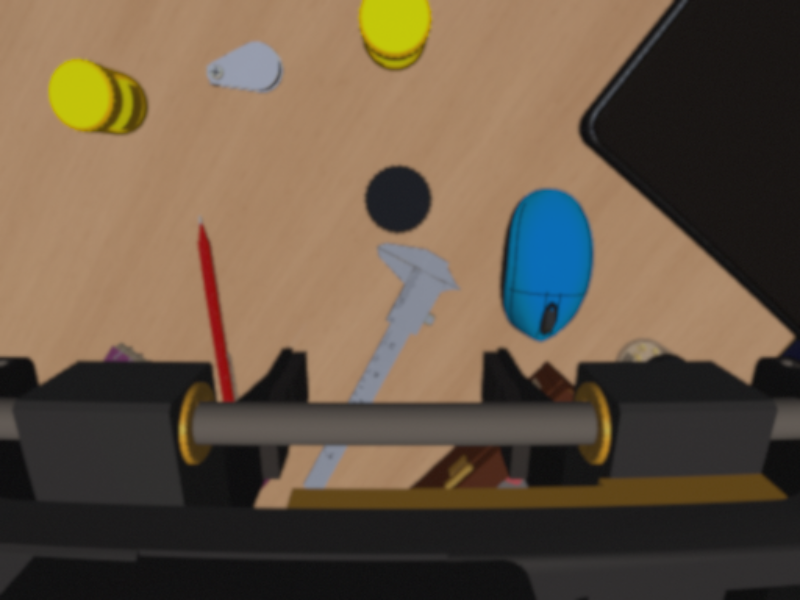

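The cap is at (398,199), the calipers lie below it, and both finger lanes to the left and right are clear, with the mouse edge at 503. The jar is at (0.555,-0.336), matching the top view.

Run:
```python
from h import *
plan([.555,-.336,.163],125,3); plan([.555,-.336,.026],125,1)
```

```text
from [ 0.5858 -0.3824  0.1638] to [ 0.555 -0.336  0.163]
[[18.5, 0.6, 0.3, -0.0, -0.001, 0.002], [18.6, 0.5, 0.3, -0.0, -0.001, 0.002], [18.6, 0.5, 0.3, -0.0, -0.001, 0.002]]
from [ 0.5858 -0.3824  0.1638] to [ 0.555 -0.336  0.026]
[[55.2, 1.8, 138.0, -0.0, -0.003, 0.006]]
```

Emit:
{"name": "play_rows", "arguments": {"moves": [[[18, 1, 0, 0, 0, 0], [19, 0.5, 0, 0, 0, 0], [18, 0.5, 0, 0, 0, 0], [0, 0, 20, 0, 0, 0], [0, 0, 25, 0, 0, 0]]], "fingers": 0.3}}

```text
time_s: 8.25
position: [0.5567, -0.3371, 0.121]
tcp_rot: [[-0.579, 0.815, 0.002], [0.815, 0.579, -0.002], [-0.003, 0.001, -1.0]]
force: [0.7, -0.2, -0.8]
opening: 0.65
grasp_force: 0.0
```

Emit:
{"name": "play_rows", "arguments": {"moves": [[[0, 0, 30, 0, 0, 0], [0, 0, 30, 0, 0, 0], [0, 0, 20, 0, 0, 0], [0, 0, 10, 0, 0, 0], [0, 0, 0, 0, 0, 0]]]}}

```text
time_s: 8.75
position: [0.5553, -0.337, 0.0283]
tcp_rot: [[-0.578, 0.816, -0.003], [0.816, 0.578, 0.002], [0.003, -0.001, -1.0]]
force: [0.4, -0.3, 0.4]
opening: 0.648
grasp_force: 0.0
```

Emit:
{"name": "play_rows", "arguments": {"moves": [[[0, 0, 0, 0, 0, 0], [0, 0, 0, 0, 0, 0]]]}}

```text
time_s: 8.95
position: [0.5571, -0.3391, 0.0311]
tcp_rot: [[-0.578, 0.816, 0.002], [0.816, 0.578, -0.002], [-0.003, 0.001, -1.0]]
force: [-0.0, -0.8, 0.0]
opening: 0.65
grasp_force: 0.0
```

Emit:
{"name": "play_rows", "arguments": {"moves": [[[2, 0, 3, 0, 0, 0], [0, 0, 0, 0, 0, 0]]]}}

```text
time_s: 9.15
position: [0.555, -0.3368, 0.027]
tcp_rot: [[-0.578, 0.816, 0.0], [0.816, 0.578, -0.0], [-0.0, 0.0, -1.0]]
force: [0.4, -0.4, 0.2]
opening: 0.65
grasp_force: 0.0
```

Emit:
{"name": "play_rows", "arguments": {"moves": [[[0, 0, 0, 0, 0, 0], [0, 0, 0, 0, 0, 0], [0, 0, 0, 0, 0, 0], [0, 0, 0, 0, 0, 0], [0, 0, 0, 0, 0, 0]]], "fingers": -1}}

```text
time_s: 9.65
position: [0.5552, -0.337, 0.0266]
tcp_rot: [[-0.578, 0.816, 0.0], [0.816, 0.578, -0.0], [-0.0, 0.0, -1.0]]
force: [-0.2, -0.8, -0.1]
opening: 0.429
grasp_force: 30.0
```

Emit:
{"name": "play_rows", "arguments": {"moves": [[[0, 0, -15, 0, 0, 0], [0, 0, -25, 0, 0, 0], [0, 0, -30, 0, 0, 0], [0, 0, -30, 0, 0, 0], [0, 0, -10, 0, 0, 0]]]}}

```text
time_s: 10.15
position: [0.5568, -0.3383, 0.1409]
tcp_rot: [[-0.578, 0.816, 0.005], [0.816, 0.578, -0.005], [-0.007, 0.002, -1.0]]
force: [-0.1, -0.2, -0.2]
opening: 0.433
grasp_force: 30.0
```

Run:
```python
from h import *
print(base([.03,0,.13]),bot.read_state()['opening'])
plan([.5215,-.029,.13],177,10)
```

```text
[ 0.52206418 -0.02886549  0.13      ] 0.4327132375206203
from [ 0.5568 -0.3383  0.1409] to [ 0.5215 -0.029   0.13  ]
[[27.3, 15.0, 0.9, -0.0, 0.001, -0.09], [25.8, 17.4, 0.9, -0.0, 0.001, -0.09], [24.2, 19.6, 1.0, -0.0, 0.001, -0.09], [22.3, 21.7, 1.0, -0.0, 0.001, -0.09], [20.2, 23.7, 1.0, -0.0, 0.001, -0.09]]
[[18.0, 25.4, 1.0, -0.0, 0.001, -0.09], [15.7, 26.9, 1.0, -0.0, 0.001, -0.09], [13.2, 28.2, 1.1, -0.0, 0.001, -0.09], [10.6, 29.3, 1.1, -0.0, 0.001, -0.09], [7.9, 30.1, 1.1, -0.0, 0.001, -0.09]]
```

Emit:
{"name": "play_rows", "arguments": {"moves": [[[27, 15, 1, 0, 0, -0.09], [26, 17, 1, 0, 0, -0.09], [24, 20, 1, 0, 0, -0.09], [22, 22, 1, 0, 0, -0.09], [20, 24, 1, 0, 0, -0.09]]]}}

```text
time_s: 10.65
position: [0.5377, -0.181, 0.1313]
tcp_rot: [[-0.877, 0.481, -0.001], [0.481, 0.877, 0.001], [0.001, 0.0, -1.0]]
force: [0.1, -1.3, -0.1]
opening: 0.428
grasp_force: 30.0
```

Emit:
{"name": "play_rows", "arguments": {"moves": [[[18, 25, 1, 0, 0, -0.09], [16, 27, 1, 0, 0, -0.09], [13, 28, 1, 0, 0, -0.09], [11, 29, 1, 0, 0, -0.09], [8, 30, 1, 0, 0, -0.09]]]}}

```text
time_s: 11.15
position: [0.5194, -0.027, 0.1263]
tcp_rot: [[-0.999, 0.051, -0.001], [0.051, 0.999, 0.0], [0.001, 0.0, -1.0]]
force: [0.4, 0.0, -0.6]
opening: 0.429
grasp_force: 30.0
```

Emit:
{"name": "play_rows", "arguments": {"moves": [[[0, 0, 0, 0, 0, 0], [0, 0, 0, 0, 0, 0], [0, 0, 0, 0, 0, 0]]]}}

```text
time_s: 11.45
position: [0.5206, -0.0291, 0.1266]
tcp_rot: [[-0.998, 0.056, 0.001], [0.056, 0.998, -0.0], [-0.001, -0.0, -1.0]]
force: [-0.0, 0.1, 0.0]
opening: 0.433
grasp_force: 30.0
```

Run:
```python
from h import *
c=bot.capture("wrist");cv2.imwrite("pics/w4.png",cv2.resize(c['image'],(800,600)))
c=bot.capture("top")
for r in bot.pinpoint(c,"stone_jar"): print(np.round(r['centre']),round(r['confidence'],2))
plan([.5215,-.029,.0735],177,1)
```

```text
[265. 232.] 0.59
[306. 272.] 0.57
[347. 262.] 0.55
[178. 200.] 0.54
from [ 0.5204 -0.0294  0.1266] to [ 0.5215 -0.029   0.0735]
[[-1.1, 0.5, 53.1, -0.0, 0.0, -0.004]]
```

View pics/w4.png

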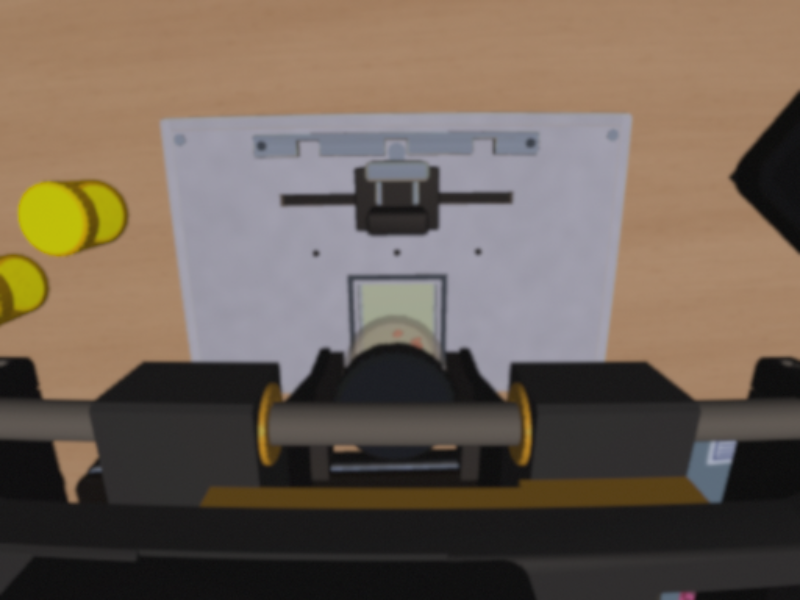

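The jar is held upright between the fingers, in column with the window (397). The slider is still latched at the middle stop. Lowering.

Emit:
{"name": "play_rows", "arguments": {"moves": [[[-1, 0, 10, 0, 0, 0], [0, 0, 20, 0, 0, 0], [0, 0, 15, 0, 0, 0], [0, 0, 4, 0, 0, 0], [0, 0, 0, 0, 0, 0]]]}}

```text
time_s: 12.1
position: [0.5205, -0.0285, 0.0766]
tcp_rot: [[-0.998, 0.055, -0.002], [0.055, 0.998, 0.001], [0.002, 0.0, -1.0]]
force: [-0.5, 0.0, -1.3]
opening: 0.429
grasp_force: 30.0
```

Emit:
{"name": "play_rows", "arguments": {"moves": [[[0, 0, 0, 0, 0, 0], [0, 0, 0, 0, 0, 0]]]}}

```text
time_s: 12.3
position: [0.5216, -0.0285, 0.0781]
tcp_rot: [[-0.998, 0.055, 0.001], [0.055, 0.998, -0.0], [-0.001, -0.0, -1.0]]
force: [0.4, 0.6, -0.1]
opening: 0.428
grasp_force: 30.0
```

Emit:
{"name": "play_rows", "arguments": {"moves": [[[0, 0, 2, 0, 0, 0], [0, 0, 0, 0, 0, 0], [0, 0, 0, 0, 0, 0]]]}}

```text
time_s: 12.6
position: [0.5211, -0.0283, 0.0758]
tcp_rot: [[-0.999, 0.055, 0.0], [0.055, 0.999, -0.0], [-0.0, -0.0, -1.0]]
force: [0.7, -0.1, -0.9]
opening: 0.43
grasp_force: 30.0
```

Emit:
{"name": "play_rows", "arguments": {"moves": [[[0, 0, 2, 0, 0, 0], [0, 0, 1, 0, 0, 0], [0, 0, 0, 0, 0, 0], [0, 0, 0, 0, 0, 0]]]}}

```text
time_s: 13.0
position: [0.521, -0.0283, 0.0724]
tcp_rot: [[-0.998, 0.055, -0.0], [0.055, 0.998, 0.0], [0.0, 0.0, -1.0]]
force: [-0.6, -0.2, -0.6]
opening: 0.432
grasp_force: 30.0
```

Emit:
{"name": "play_rows", "arguments": {"moves": [[[0, 0, 1, 0, 0, 0], [0, 0, 0, 0, 0, 0], [0, 0, 0, 0, 0, 0]]]}}

```text
time_s: 13.3
position: [0.5211, -0.0283, 0.0716]
tcp_rot: [[-0.998, 0.055, 0.0], [0.055, 0.998, 0.0], [-0.0, 0.0, -1.0]]
force: [-0.3, 0.6, 0.5]
opening: 0.429
grasp_force: 30.0
```

Emit:
{"name": "play_rows", "arguments": {"moves": [[[0, 0, 1, 0, 0, 0], [0, 0, 0, 0, 0, 0], [0, 0, 0, 0, 0, 0]]]}}

```text
time_s: 13.6
position: [0.5212, -0.0284, 0.0716]
tcp_rot: [[-0.998, 0.055, 0.001], [0.055, 0.999, -0.0], [-0.001, -0.0, -1.0]]
force: [-1.8, -0.2, 8.1]
opening: 0.435
grasp_force: 30.0
```

Contact with 8 N upward, so the jar stands on the glass. Releasing and rising.

Emit:
{"name": "play_rows", "arguments": {"moves": [[[0, 0, 0, 0, 0, 0], [0, 0, 0, 0, 0, 0], [0, 0, 0, 0, 0, 0], [0, 0, 0, 0, 0, 0]]], "fingers": 0.4}}

```text
time_s: 14.0
position: [0.521, -0.0283, 0.0703]
tcp_rot: [[-0.998, 0.055, -0.0], [0.055, 0.998, 0.0], [0.0, 0.0, -1.0]]
force: [-0.5, -0.2, 0.0]
opening: 0.671
grasp_force: 0.0
```

Emit:
{"name": "play_rows", "arguments": {"moves": [[[0, 0, -10, 0, 0, 0], [0, 0, -20, 0, 0, 0], [0, 0, -30, 0, 0, 0], [0, 0, -30, 0, 0, 0], [0, 0, -20, 0, 0, 0]]]}}

```text
time_s: 14.5
position: [0.5217, -0.0285, 0.1831]
tcp_rot: [[-0.998, 0.055, 0.003], [0.055, 0.999, -0.001], [-0.003, -0.001, -1.0]]
force: [0.2, 0.9, -0.3]
opening: 0.701
grasp_force: 0.0
```

Emit:
{"name": "play_rows", "arguments": {"moves": [[[-25, 0, -5, 0, 0, 0], [-30, 0, 0, 0, 0, 0], [-20, 0, 0, 0, 0, 0], [0, 0, 0, 0, 0, 0], [0, 0, 0, 0, 0, 0]]]}}

```text
time_s: 15.0
position: [0.5951, -0.0322, 0.1855]
tcp_rot: [[-0.999, 0.055, -0.002], [0.055, 0.999, 0.0], [0.002, 0.0, -1.0]]
force: [-0.4, -0.1, -0.7]
opening: 0.701
grasp_force: 0.0
```

Run:
```python
from h import *
c=bot.capture("wrist");cv2.imwrite("pics/w5.png",cv2.resize(c['image'],(800,600)))
for r in bot.pinpoint(c,"stone_jar")[:3]: print(np.round(r['centre']),round(r['confidence'],2),onz(c,r['centre'],.045)[:2])
print(base([.03,0,.045]),proj(c,base([.03,0,.088]))*1.5625)
```

```text
[87. 54.] 0.61 [ 0.46451383 -0.17499239]
[ 32. 238.] 0.61 [ 0.64014218 -0.2726197 ]
[253. 109.] 0.58 [ 0.52230022 -0.02782669]
[ 0.52206418 -0.02886549  0.045     ] [[393.22575112 171.0162411 ]]
```

View pics/w5.png

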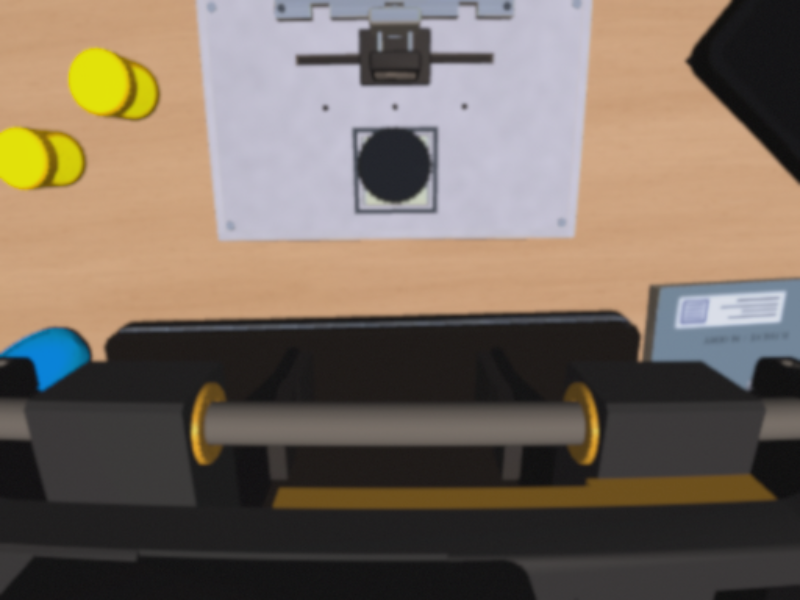

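The jar stands upright in the frame: cap at (395,165) against the expected (393,171), about 4 mm off. The slider is latched, so I'm handing in.

```bash
python3 -c "
from rig import bot
print(bot.hand_in())"
```

```text
the job is handed in; nothing more can be done
None
```

The job is handed in at about 15 s of the 48 s allowed: the slider is latched at the second stop with the white diffuser under the window, and the jar stands upright on the window, about 4 mm off centre by the last picture; the hand-in gave no verdict back.

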